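# Screw the bamboo lid back on the bathroom jar

### The job

Pick the bamboo lid up off the metal shelf and close the white ceramic jar in the smoked-acrylic organiser with it: set the lid level on the jar's neck, turn it gently backward (anticlockwise seen from above) until you feel it drop off the thread start, then screw it forward (clockwise) until it comes to its stop, fully home and level. Never force or tilt the lid on the thread, leave everything else where it is, and let go of the lid at the end.

Things in the scene. Friction and masses are not known exactly. Their poses are not given: they have to be found in the camera images.
- lid: The jar's round bamboo lid, 62 mm across, about 0.1 kg, lying right way up on the metal shelf at the start. Origin: centre of its lower edge; z up. Flat top 18 mm above the origin; on it a grip rib 46 mm long (lid's x), 12 mm wide (y), 24 mm tall, up to 42 mm. Inside the skirt are four white lugs at the lid's +x, +y, -x, -y, 4 mm wide, sticking in 3.6 mm.
- lid_grip (a point): Centre of the lid's grip rib, 32 mm above the lid's lower edge; axes as the lid's.
- jar_mouth (a point): Centre of the white jar's open mouth, level with its rim, 109 mm above the shelf; yaw is the organiser's, not the thread's. Neck 47 mm across, rim chamfered, 1.4 mm clearance to the lid's lugs all round. Depth of the lid's lower edge below the mouth: 14 mm fully home (lid against rim), 11 mm when just dropped in at a thread start, 4.5 to 8 mm while its lugs ride on top of the threads.
- jar_thread (a point): Point on the jar's axis 13 mm below the mouth. Right-hand thread, 4 starts 90 degrees apart; their angle varies and is in no reading (ridges are seen on the neck). Lugs on top of the ridges: clockwise jams on a rib 8 mm deep, NOT threaded; anticlockwise, up to 85 degrees, under a light press of about 5 N, climbs 3.5 mm to the start, where the lid drops 6.5 mm, in a window 8 degrees wide ending at a low rib.
- jar_foot (a point): Centre of the jar's underside, 10 mm above the shelf. The jar is 83 mm across and stands in a rubber-lined well: it cannot tip or lift, and turns in the well only if twisted with over 0.4 N m. Once the lid has dropped in at a thread start, turning it clockwise by about 70 to 78 degrees draws it down the last 3 mm to a firm stop rib; more twist then only drags the jar round, which does no harm.
- organiser: Two-tier smoked-acrylic organiser, fixed to the shelf. Origin: under the centre of the lower tier, at shelf height; lower tier 260 mm (x) by 460 mm (y), lip 32 mm above the shelf; upper tier over its +y half, x -60 to 125 mm, y 0 to 225 mm, its lip 132 mm above the shelf. The ceramic jar belongs to it, its axis at x = -10, y = -120 mm.
- comb: Folded black plastic travel comb, 105 mm long, 10 mm high, on the upper tier; origin under its middle.
- clipper: Steel nail clipper, 58 mm long, 16 mm high, on the upper tier; origin under its middle.
- pill_case: Red pill case, 32 by 110 by 20 mm, along the front of the lower tier; origin under its middle.
- scalp_brush: Teal silicone scalp brush, 72 mm across, 61 mm high, on the lower tier under the upper one; origin under its middle.
- round_jar: Closed round blue ceramic jar, 66 mm across, 60 mm high, on the lower tier under the upper one; origin under its middle.
- tumbler: Green rinsing tumbler, 72 mm across, 95 mm high, on the shelf; origin under its middle.
- lotion: Yellow lotion bottle, 52 mm across, 140 mm high, on the shelf; origin under its middle.
There are look-alikes about, which are no part of the job. There is more than one size of the lid; the one meant has the size given above.

How it is judged:
By the outcome, as a careful person would: the job done as asked, in the order asked, and still so for the second after the job is handed in, with the robot touching nothing.
It also fails if it takes over 72 s, if anything falls off the work surface, if the arm or the gripper's body presses on something with over 40 N, if the wrist force passes 120 N, or if a joint passes its speed limit or range.

### The arm

A 6-joint arm with a two-finger parallel gripper is mounted at the origin on the work surface. World frame = base frame: x ahead of the robot, y to its left, z up, the work surface at z = 0. Lengths are in m, angles in rad, forces in N, time in s.
With the tool pointing down it reaches from about 0.25 to 0.725 m from the base axis. Payload 4 kg.
Tool frame: the origin (TCP) lies on the centre line of the jaws, within the pads' length; the fingertips stand 22 mm ahead of it and the grasp point (between the pads) lies 3 mm ahead of it (ctrl.nose_length is the distance from the TCP to the fingertips, in m); z points along the fingers, y is the direction in which the jaws open and shut (so a half turn about z gives the same grasp; the last joint's range is limited). The gripper opens to 85 mm and grips with 20 to 120 N. Pads are 22 mm wide; open, the fingers measure 114 mm over their backs; the gripper's body (76 mm by 85 mm) begins 54 mm behind the grasp point. The pads swing forward as they close: fully open they stand 13 mm farther back than shut.
Start: joints at [1.309, 0.241, 0.005, 1.335, 0, 1.571], TCP at [0.129, 0.483, 0.253] pointing down, gripper open.
Joint ranges: [-2.72, 2.72], [-1.05, 1.87], [-1.09, 1.28], [-1.99, 2.15], [-1.42, 1.44], [-3.14, 3.14]. Speed limits (rad/s): [2.79, 2.79, 3.14, 3.14, 3.14, 3.14].

### API

Orientations are given as [roll, pitch, yaw] about the fixed x, y, z axes, in that order (R = Rz(yaw) Ry(pitch) Rx(roll)).
In Python, from plant import telemetry, get_image, camera_info, job, spot_in, cut_out, landmark_of, ctrl gives the robot as it stands.
- The arm moves only by the tool servo_tool, never from a script. Its argument "rows" is a list of rows, each a list of 3 entries, a list of its own where there are three numbers: the shift along the tool's x, y, z in m, then the turn, a rotation vector about the tool's x, y, z in rad, then the gripper command: -1 is fully open, 1 is shut, values between are in proportion. In form: [[[x, y, z], [rx, ry, rz], claw], ...]. A call has 1 to 12 rows; each row is the pose to reach, as a shift and turn from the pose commanded when the call began, along the tool's axes at that moment; what a row does not reach only later rows make up. A row lasts 1/8 s, in which the tool goes at most 62.5 mm and 10.7 degrees, less where a joint would pass 70% of its speed; a pose out of reach is approached as far as the arm can. A call with a gripper value outside its range is refused whole. The fingers move at their own pace and stop on an object; "squeeze" is the grip in N (left out, the last holds). Time passes only in rows, so rows that repeat a pose let the fingers close. It gives the time, the measured TCP pose, the force and the opening at its end, in the units of the state.
- telemetry.get_state(): the state, without advancing time (a new reading comes with each control period).
- get_image(name): name is "side" or "top" or "wrist"; returns (picture, depth): 420x560x3 uint8, red, green, blue; 420x560 float32, m along the optical axis (not along the pixel's ray), 0 where there is no reading.
- camera_info(name): a dict with "vfov" (degrees; the focal length in pixels is half the picture's height over the tangent of half this angle, whatever the lens; pixels are square), "cx", "cy" (the principal point, pixels), "R" (3x3) and "t" (3): a world point X has camera coordinates R X + t; the wrist camera has in their place "hand_eye" (4x4, takes a point from camera to tool coordinates, whose origin is the TCP and whose axes are the flange's). Camera axes: x right, y down, z forward; pixel columns grow to the right and rows downward; lengths in m; the calibration is good to about 2 mm. The wrist camera is an equidistant fisheye: a pixel r from the principal point sees the ray r / f radians off the axis. A picture is of the moment at which its call begins: read the wrist's pose just before it. camera_info takes no time and is no camera call.
- job.hand_in(): hands the job in, once; it reports no verdict.
Trained networks look in the newest picture that a camera, given by its name, has taken for a name from the list of things; names that differ only in an ending like _2 or _b are one class to them, and where a whole thing is asked for, a point or a joint stands for the part that bears it (a point fixed in the world has none). Each returns a list of dicts, best first, with "conf" (0 to 1); they miss things now and then, are a little off and sometimes report something else, mostly with a low value. They report only what shows in the picture. A call takes as long as a camera call. They do not tell look-alikes from the thing itself.
- spot_in(name, camera): "bbox" ([left, top, right, bottom] in pixels, round what is visible of it).
- cut_out(name, camera): "pixels" (420x560 bool, what is visible of it) and "bbox" ([left, top, right, bottom] in pixels, round what is visible of it).
- landmark_of(name, camera): "pixel" ([row, column] in pixels: a listed point, or the origin of a listed thing).
The state is a dict: "clock": time; "joint_positions": joint angles; "joint_velocities": joint speeds; "effort": joint torques, N m; "position": TCP position; "orientation": TCP orientation; "wrist_force": force on the tool from outside, world axes, zero at the start; "torque": the same for the moment, N m; "grip_width": opening from 0.0 (shut) to 1.0 (fully open).
Only numpy, scipy, OpenCV 4.12 (cv2) and the standard library are available. Lean on these libraries where they do the work, as an engineer would, in place of code of your own. Each camera call takes 0.05 s, during which the arm holds its last target.

## Working session

There is one attempt and no reset: what is moved stays moved. The work goes in short steps, Python scripts to look and compute and a tool call to move; the robot and the scene stay as the last step left them, time stands still between calls to the robot, and variables do not carry over. Pictures are saved under pics/ and viewed, and the job is handed in when it is done.

Besides the shell and the picture viewer there is one more tool, called after "Request:" as name(argument=value, ...) on one line, values as JSON. servo_tool: Moves the arm, as the interface text tells. Its arguments: {"type":"object","properties":{"rows":{"type":"array"},"squeeze":{"type":"number"}},"required":["rows"]}

```bash
mkdir -p pics; ls; python3 - <<'E'
from plant import telemetry,get_image,camera_info,ctrl
import cv2
print(telemetry.get_state()); print(ctrl.nose_length)
for n in ["side","top","wrist"]:
    im,d=get_image(n); cv2.imwrite(f"pics/{n}0.png",im[:,:,::-1]); print(n,camera_info(n))
E
```

```text
pics
{'clock': 0.0, 'joint_positions': array([1.30899622e+00, 2.41398491e-01, 3.75190690e-03, 1.33520478e+00,
       2.73369870e-05, 1.57077410e+00]), 'joint_velocities': array([-1.05560325e-04, -2.49561228e-04, -1.89657602e-03, -3.62904499e-04,
        5.08261260e-04,  1.32406874e-05]), 'effort': array([-1.02336141e-04, -3.72318935e+01,  2.52406472e+01,  1.68982957e-02,
       -1.79780704e-05,  3.12345733e-06]), 'position': array([0.12925349, 0.48240895, 0.25243071]), 'orientation': array([-3.13953762e+00, -2.73826082e-05,  2.87981471e+00]), 'wrist_force': array([ 0.30415001, -0.14845302, -0.60421325]), 'torque': array([-0.00412026, -0.03844297,  0.02166189]), 'grip_width': 1.002876861296209}
0.022
side {'vfov': 42.75603097898701, 'cx': 281.85925546780294, 'cy': 210.5266730720899, 'R': array([[ 9.99479023e-01, -2.80417911e-02,  1.59793672e-02],
       [-9.45105567e-04, -5.20315293e-01, -8.53973713e-01],
       [ 3.22612616e-02,  8.53513710e-01, -5.20070724e-01]]), 't': array([-0.58337363,  0.08705205,  1.36310638])}
top {'vfov': 55.15312148723699, 'cx': 276.8136865457415, 'cy': 200.8678162024961, 'R': array([[ 0.01996358, -0.99964479, -0.01765647],
       [-0.98739297, -0.01693916, -0.15737911],
       [ 0.15702412,  0.02057572, -0.9873804 ]]), 't': array([-0.00987817,  0.60748099,  1.00794001])}
wrist {'vfov': 65.70646984690485, 'cx': 274.9105767267689, 'cy': 209.83218809548364, 'hand_eye': array([[ 3.71694861e-05, -9.45753336e-01, -3.24885559e-01,
         8.17147016e-02],
       [ 9.99999988e-01, -1.35753043e-05,  1.53926124e-04,
         8.98714881e-04],
       [-1.49986566e-04, -3.24885561e-01,  9.45753324e-01,
        -1.20757016e-01],
       [ 0.00000000e+00,  0.00000000e+00,  0.00000000e+00,
         1.00000000e+00]])}
```

View pics/side0.png

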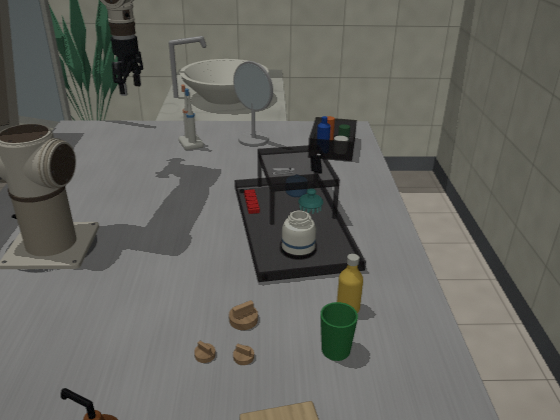

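View pics/top0.png

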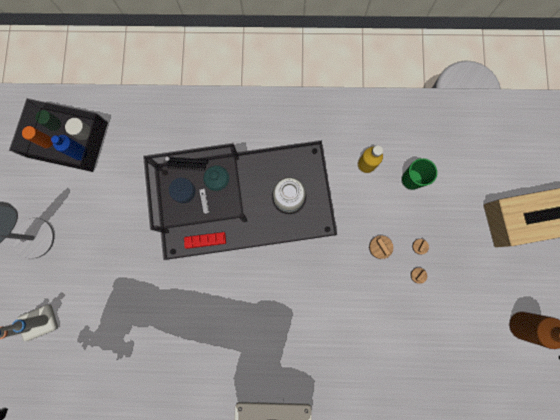

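View pics/wrist0.png

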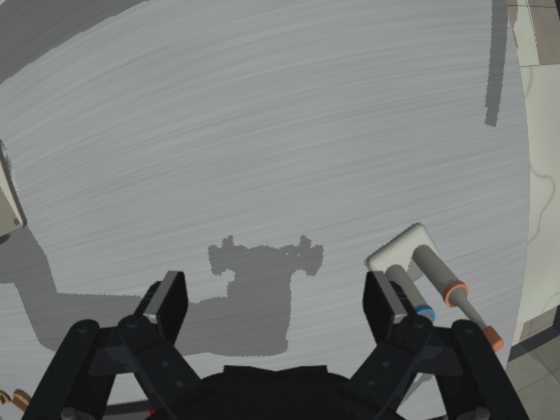

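```bash
cat > h.py <<'E'
import numpy as np, cv2
from plant import telemetry,get_image,camera_info,spot_in,cut_out,landmark_of,job
from scipy.spatial.transform import Rotation as Ro
H,W=420,560
def f(ci): return (H/2)/np.tan(np.radians(ci['vfov'])/2)
def cloud(n,d,st=None):
    ci=camera_info(n); F=f(ci); v,u=np.mgrid[0:H,0:W].astype(float)
    a=u-ci['cx']; b=v-ci['cy']
    if n=='wrist':
        r=np.hypot(a,b); th=r/F; s=np.where(r>1e-9,np.tan(th)/np.maximum(r,1e-9),1/F)
        P=np.stack([a*s*d,b*s*d,d],-1)
        he=ci['hand_eye']; T=P@he[:3,:3].T+he[:3,3]
        R=Ro.from_euler('xyz',st['orientation']).as_matrix()
        return T@R.T+st['position']
    P=np.stack([a/F*d,b/F*d,d],-1)
    return (P-ci['t'])@ci['R']
def proj(n,X,st=None):
    ci=camera_info(n);F=f(ci);X=np.atleast_2d(X)
    if n=='wrist':
        R=Ro.from_euler('xyz',st['orientation']).as_matrix();he=ci['hand_eye']
        T=(X-st['position'])@R; C=(T-he[:3,3])@he[:3,:3]
        q=np.hypot(C[:,0],C[:,1]);th=np.arctan2(q,C[:,2]);s=F*th/np.maximum(q,1e-9)
        return np.c_[C[:,0]*s+ci['cx'],C[:,1]*s+ci['cy']]
    C=X@ci['R'].T+ci['t']
    return np.c_[C[:,0]/C[:,2]*F+ci['cx'],C[:,1]/C[:,2]*F+ci['cy']]
E
python3 - <<'E'
from h import *
im,d=get_image('top'); P=cloud('top',d)
np.savez('top0.npz',im=im,d=d)
for n in ['lid','jar_mouth','organiser','lotion','tumbler']:
    for c in cut_out(n,'top')[:4]:
        q=P[c['pixels']]; z=q[:,2]
        zt=np.percentile(z,50)
        print(n,round(c['conf'],2),np.round(c['bbox']),c['pixels'].sum(),'min',q.min(0).round(3),'max',q.max(0).round(3),'med',np.median(q,0).round(3))
for n in ['lid','lid_grip','jar_mouth','organiser']:
    for c in landmark_of(n,'top')[:4]:
        p=np.round(c['pixel']).astype(int); print(n,round(c['conf'],2),p,P[p[0],p[1]].round(3))
im2=im[220:300,350:450]; cv2.imwrite('pics/lids.png',cv2.resize(im2,(800,640),interpolation=cv2.INTER_CUBIC)[:600,:,::-1])
cv2.imwrite('pics/jar.png',cv2.resize(im[150:240,240:340],(660,594),interpolation=cv2.INTER_CUBIC)[:,:,::-1])
E
```

```text
lid 0.88 [368. 234. 396. 258.] 480 min [ 0.442 -0.306 -0.   ] max [ 0.529 -0.02   1.091] med [ 0.495 -0.272  0.021]
lid 0.68 [411. 243. 430. 254.] 215 min [ 0.442 -0.401 -0.002] max [ 0.518 -0.02   1.091] med [ 0.498 -0.376  0.015]
lid 0.61 [143. 142. 336. 259.] 17415 min [ 0.442 -0.155 -0.002] max [0.78  0.368 1.091] med [0.611 0.097 0.018]
lid 0.55 [411. 266. 428. 283.] 219 min [ 0.404 -0.396  0.   ] max [ 0.444 -0.02   1.091] med [ 0.423 -0.37   0.015]
jar_mouth 0.73 [145. 142. 342. 261.] 17552 min [ 0.442 -0.162 -0.003] max [0.791 0.37  1.091] med [0.611 0.098 0.018]
organiser 0.92 [145. 141. 333. 262.] 17050 min [ 0.442 -0.153 -0.002] max [0.78  0.368 1.091] med [0.611 0.097 0.017]
organiser 0.28 [367. 237. 392. 258.] 488 min [ 0.442 -0.312 -0.   ] max [ 0.527 -0.02   1.091] med [ 0.495 -0.272  0.021]
lotion 0.78 [354. 147. 385. 175.] 529 min [ 0.442 -0.288 -0.003] max [ 0.774 -0.02   1.091] med [ 0.713 -0.234  0.094]
tumbler 0.62 [398. 160. 437. 190.] 838 min [ 0.442 -0.435 -0.002] max [ 0.741 -0.02   1.091] med [ 0.687 -0.375  0.06 ]
lid 0.71 [248 378] [ 0.491 -0.266  0.024]
lid 0.67 [248 420] [ 0.493 -0.375  0.026]
lid 0.66 [271 416] [ 0.433 -0.367  0.013]
lid 0.53 [194 287] [ 0.618 -0.025  0.094]
lid_grip 0.72 [246 382] [ 0.495 -0.272  0.044]
lid_grip 0.69 [247 420] [ 0.495 -0.374  0.03 ]
lid_grip 0.66 [277 416] [ 0.418 -0.365  0.018]
jar_mouth 0.94 [193 290] [ 0.621 -0.032  0.092]
organiser 0.95 [203 246] [0.606 0.086 0.011]
```

View pics/lids.png

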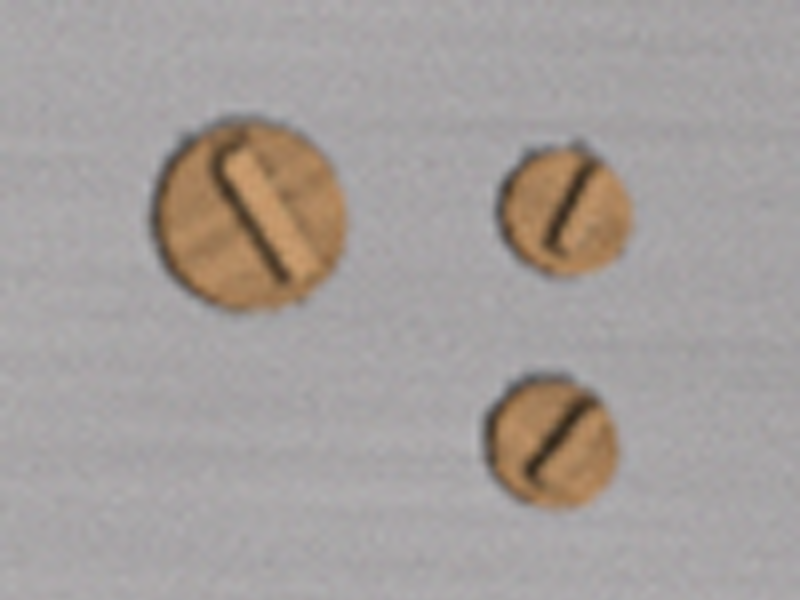

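View pics/jar.png

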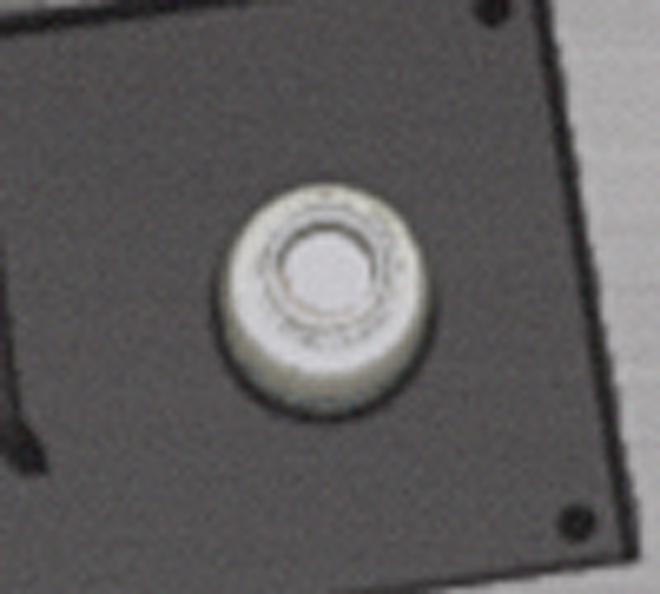

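Large lid at top (381,247) is about 24 px wide, or about 61 mm at its range. The two small ones at (421,246) and (419,275) are about 41 mm. The large one is therefore the lid meant, and the enlarged crop agrees. The jar's mouth is at top (290,193). I'll look at the jar with the wrist camera first.

Request:
servo_tool(rows=[[[-0.05, -0.03, 0], [0, 0, 0.15], -1]])

```text
clock: 0.78
position: [0.169, 0.4428, 0.253]
orientation: [3.14, -0.0, 2.731]
wrist_force: [0.6, -0.9, -0.5]
grip_width: 0.996
```

```bash
python3 - <<'E'
from h import *
s=telemetry.get_state()
for k in ['clock','joint_positions','position','orientation']: print(s[k])
E
```

```text
0.775
[ 1.20589828e+00  1.88229263e-01 -6.24916342e-02  1.31885620e+00
  3.62152449e-04  1.61601383e+00]
[0.16902517 0.4427539  0.2530298 ]
[ 3.14039104e+00 -4.16893761e-04  2.73147758e+00]
```

Request:
servo_tool(rows=[[[-0.055, -0.023, 0], [0, 0, 0], -1], [[-0.11, -0.046, 0], [0, 0, 0], -1], [[-0.165, -0.069, 0], [0, 0, 0], -1], [[-0.22, -0.092, 0], [0, 0, 0], -1], [[-0.275, -0.115, 0], [0, 0, 0], -1], [[-0.33, -0.138, 0], [0, 0, 0], -1], [[-0.385, -0.161, 0], [0, 0, 0], -1], [[-0.44, -0.184, 0], [0, 0, 0], -1], [[-0.495, -0.207, 0], [0, 0, 0], -1], [[-0.55, -0.23, 0], [0, 0, 0], -1], [[-0.602, -0.253, 0], [0, 0, 0], -1], [[-0.602, -0.253, 0], [0, 0, 0], -1]])

```text
clock: 2.28
position: [0.6221, -0.0352, 0.2513]
orientation: [-3.141, -0.001, 2.725]
wrist_force: [-0.9, 0.6, -0.4]
grip_width: 0.995
```

```bash
python3 - <<'E'
from h import *
s=telemetry.get_state()
im,d=get_image('wrist')
print(s['clock'],s['joint_positions'],s['position'],s['orientation'])
np.savez('wj.npz',im=im,d=d,pos=s['position'],ori=s['orientation'])
cv2.imwrite('pics/wj.png',im[:,:,::-1])
P=cloud('wrist',d,s)
for c in landmark_of('jar_mouth','wrist')[:3]:
    p=np.round(c['pixel']).astype(int); print(c['conf'],p,P[p[0],p[1]])
m=(abs(P[...,2]-0.109)<0.004)&(np.hypot(P[...,0]-.62,P[...,1]+.03)<.08)&(d>0)
print(m.sum(),P[m].mean(0),P[m].min(0),P[m].max(0))
E
```

```text
2.275 [-5.63086772e-02  4.94743748e-01  3.70254838e-01  1.44750593e+00
 -6.16773755e-04  3.60548792e-01] [ 0.62212986 -0.03524228  0.25128781] [-3.14059272e+00 -9.03859173e-04  2.72473510e+00]
0.97 [204 278] [ 0.63210639 -0.03538859  0.09016146]
1014 [ 0.62429894 -0.03031617  0.10828777] [ 0.60093812 -0.05442819  0.10500141] [ 0.65041679 -0.00504229  0.11145237]
```

View pics/wj.png

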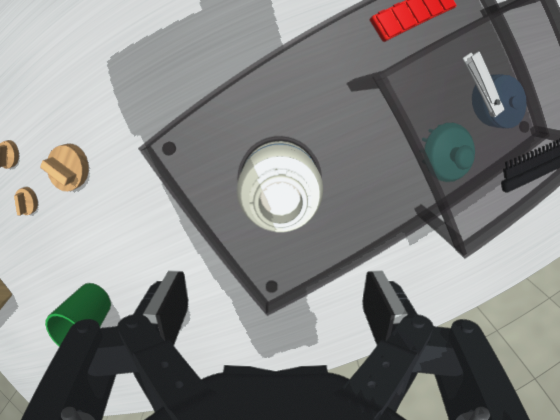

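The wrist view shows the jar centred at about (280,195), with the tall pale lid behind to the left at (65,168). I'll fit the rim and enlarge the neck.

```bash
python3 - <<'E'
from h import *
z=np.load('wj.npz'); im,d=z['im'],z['d']; s=dict(position=z['pos'],orientation=z['ori'])
cv2.imwrite('pics/neck.png',cv2.resize(im[140:240,230:330],(600,600),interpolation=cv2.INTER_CUBIC)[:,:,::-1])
P=cloud('wrist',d,s)
from scipy.optimize import least_squares
v,u=np.mgrid[140:240,230:330]
Q=P[140:240,230:330]
r=np.hypot(Q[...,0]-.625,Q[...,1]+.031)
for lo in np.arange(0,.046,.002):
    m=(r>=lo)&(r<lo+.002); print(round(lo*1e3),m.sum(),np.percentile(Q[m][:,2],[5,50,95]).round(4) if m.sum() else '')
m=(Q[...,2]>.103)&(Q[...,2]<.113)&(r<.04)
q=Q[m]
# trimmed: minimise outside/in: annulus fit, outer 23.5
zz=q
f_=lambda p: np.clip(np.hypot(zz[:,0]-p[0],zz[:,1]-p[1])-p[2],-.004,.004)
o=least_squares(f_,[.625,-.03,.0215]); print(o.x, np.std(o.fun), np.median(q[:,2]))
cv2.imwrite('pics/neckd.png',cv2.resize((np.clip((Q[...,2]-.07)/.045,0,1)*255).astype(np.uint8),(600,600),interpolation=cv2.INTER_NEAREST))
E
```

```text
0 13 [0.0896 0.0905 0.0912]
2 44 [0.0893 0.0903 0.0911]
4 75 [0.0892 0.0903 0.0915]
6 105 [0.0892 0.0903 0.0915]
8 133 [0.0892 0.0904 0.0914]
10 159 [0.089  0.0903 0.0913]
12 194 [0.0893 0.0903 0.0915]
14 170 [0.0892 0.0903 0.0913]
16 136 [0.0889 0.0901 0.0911]
18 616 [0.0872 0.1017 0.1099]
20 375 [0.108  0.1092 0.1104]
22 367 [0.1023 0.1076 0.1095]
24 388 [0.0891 0.1032 0.1058]
26 462 [0.0881 0.1003 0.1054]
28 238 [0.0871 0.0883 0.0894]
30 307 [0.0866 0.0877 0.0889]
32 382 [0.0859 0.0871 0.0883]
34 478 [0.0834 0.0863 0.0876]
36 397 [0.0781 0.0817 0.0863]
38 397 [0.0601 0.0762 0.0808]
40 599 [0.0186 0.0514 0.0751]
42 180 [0.0194 0.0218 0.0233]
44 187 [0.0126 0.0222 0.0234]
[ 0.62435838 -0.03046462  0.02169566] 0.00225452490062822 0.10794439122535457
```

View pics/neck.png

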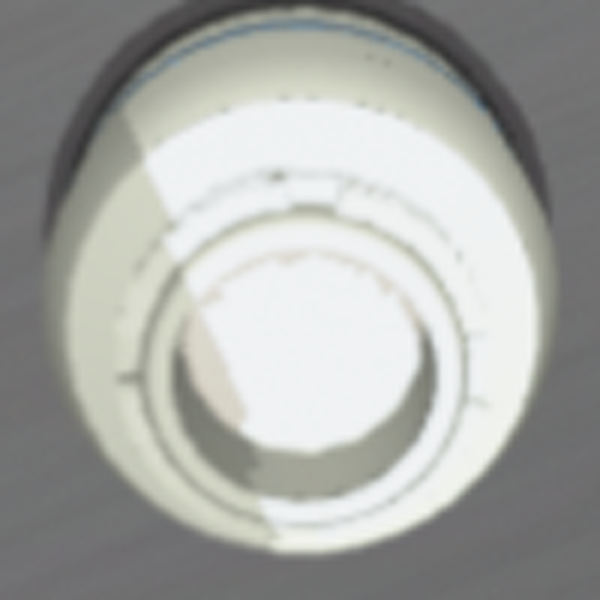

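View pics/neckd.png

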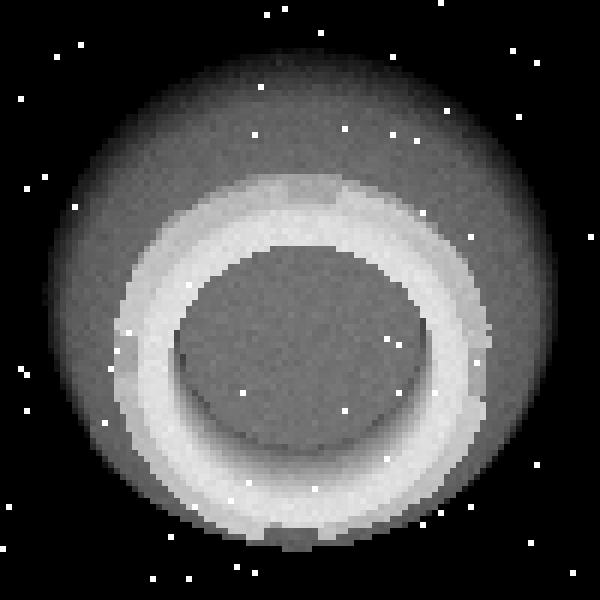

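Four gaps (thread starts) are visible in the neck at about (310,190), (478,380), (290,540) and (125,380) of the crop. I'll look from the opposite yaw too, to average out hand-eye error.

Request:
servo_tool(rows=[[[0, 0, 0], [0, 0, -0.18], -1], [[0, 0, 0], [0, 0, -0.36], -1], [[0, 0, 0], [0, 0, -0.54], -1], [[0, 0, 0], [0, 0, -0.72], -1], [[0, 0, 0], [0, 0, -0.9], -1], [[0, 0, 0], [0, 0, -1.08], -1], [[0, 0, 0], [0, 0, -1.26], -1], [[0, 0, 0], [0, 0, -1.44], -1], [[0, 0, 0], [0, 0, -1.62], -1], [[0, 0, 0], [0, 0, -1.8], -1]])

```text
clock: 3.62
position: [0.6194, -0.03, 0.2541]
orientation: [-3.141, 0.0, -1.745]
wrist_force: [0.3, -0.1, 0.7]
grip_width: 1.003
```

Request:
servo_tool(rows=[[[0, 0, 0], [0, 0, -0.18], -1], [[0, 0, 0], [0, 0, -0.36], -1], [[0, 0, 0], [0, 0, -0.54], -1], [[0, 0, 0], [0, 0, -0.72], -1], [[0, 0, 0], [0, 0, -0.9], -1], [[0, 0, 0], [0, 0, -1.08], -1], [[0, 0, 0], [0, 0, -1.26], -1], [[0, 0, 0], [0, 0, -1.34], -1], [[0, 0, 0], [0, 0, -1.34], -1], [[0, 0, 0], [0, 0, -1.34], -1]])

```text
clock: 4.88
position: [0.6199, -0.0308, 0.2538]
orientation: [-3.141, -0.0, -0.413]
wrist_force: [-0.7, -0.8, -0.4]
grip_width: 0.993
```

```bash
cat >> h.py <<'E'
def snap(tag):
    s=telemetry.get_state(); im,d=get_image('wrist')
    np.savez(tag+'.npz',im=im,d=d,pos=s['position'],ori=s['orientation'])
    cv2.imwrite(f'pics/{tag}.png',im[:,:,::-1]); return s,im,d
def ld(tag):
    z=np.load(tag+'.npz'); return dict(position=z['pos'],orientation=z['ori']),z['im'],z['d']
def rimfit(P,zlo=.1055,zhi=.1125,c0=(.6244,-.0305)):
    m=(P[...,2]>zlo)&(P[...,2]<zhi)&(np.hypot(P[...,0]-c0[0],P[...,1]-c0[1])<.03)
    q=P[m][:,:2]; c=np.array(c0)
    for _ in range(20):
        v=q-c; a=np.arctan2(v[:,1],v[:,0]); r=np.hypot(*v.T); A=np.linspace(-np.pi,np.pi,37)
        E=[];I=[]
        for i in range(36):
            k=(a>=A[i])&(a<A[i+1])
            if k.sum()<4: continue
            w=(A[i]+A[i+1])/2; e=np.array([np.cos(w),np.sin(w)])
            E.append(c+e*np.percentile(r[k],96)); I.append(c+e*np.percentile(r[k],4))
        def cf(X):
            X=np.array(X); M=np.c_[2*X,np.ones(len(X))]; s=np.linalg.lstsq(M,(X**2).sum(1),rcond=None)[0]
            return s[:2],np.sqrt(s[2]+s[:2]@s[:2])
        (ce,re),(cI,rI)=cf(E),cf(I); c=(ce+cI)/2
    return ce,re,cI,rI,P[m][:,2].max()
E
python3 - <<'E'
from h import *
s,im,d=snap('wj2'); print(s['clock'],s['position'],s['orientation'],s['joint_positions'][5])
for t in ['wj','wj2']:
    s,im,d=ld(t); P=cloud('wrist',d,s)
    r=rimfit(P); print(t,r)
    c=(r[0]+r[2])/2
    a=np.degrees(np.arctan2(P[...,1]-c[1],P[...,0]-c[0]))%360; R=np.hypot(P[...,0]-c[0],P[...,1]-c[1])
    k=(R>.0245)&(R<.0268)&(P[...,2]>.08)&(P[...,2]<.115)
    for b in range(0,360,6):
        q=k&(a>=b)&(a<b+6); print(b,np.median(P[q][:,2]).round(4) if q.sum() else None,q.sum(),end=' | ')
    print()
E
```

```text
4.875 [ 0.6199293  -0.03084176  0.25378994] [-3.14138946e+00 -3.07746747e-04 -4.13242931e-01] -2.778095705052157
wj (array([ 0.62086841, -0.03149532]), np.float64(0.02376201252579237), array([ 0.62087387, -0.03161994]), np.float64(0.01913541784187433), np.float64(0.11112304542940701))
0 0.1034 5 | 6 0.1034 4 | 12 0.1037 6 | 18 0.1034 6 | 24 0.1039 7 | 30 0.1043 7 | 36 0.1047 7 | 42 0.1045 7 | 48 0.1051 10 | 54 0.1001 9 | 60 0.0991 8 | 66 0.0998 4 | 72 0.1028 11 | 78 0.102 7 | 84 0.1027 8 | 90 0.1029 8 | 96 0.103 8 | 102 0.1029 11 | 108 0.1035 11 | 114 0.1007 16 | 120 0.1038 14 | 126 0.0975 19 | 132 0.0985 17 | 138 0.099 20 | 144 0.0983 18 | 150 0.098 16 | 156 0.0983 16 | 162 0.0993 18 | 168 0.1006 19 | 174 0.0968 17 | 180 0.0979 17 | 186 0.1023 16 | 192 0.1025 13 | 198 0.1039 11 | 204 0.1039 7 | 210 0.1042 11 | 216 0.1048 8 | 222 0.1051 8 | 228 0.1049 8 | 234 0.1061 1 | 240 0.0988 6 | 246 0.0989 10 | 252 0.1029 7 | 258 0.1021 5 | 264 0.1019 8 | 270 0.1027 9 | 276 0.1034 6 | 282 0.1031 7 | 288 0.1039 6 | 294 0.1038 8 | 300 0.1042 5 | 306 0.1049 7 | 312 0.1054 7 | 318 0.1051 6 | 324 0.
[... 450 characters left out ...]
22 8 | 84 0.1024 8 | 90 0.1029 7 | 96 0.1028 6 | 102 0.1035 8 | 108 0.1034 5 | 114 0.1043 7 | 120 0.1045 6 | 126 0.1045 6 | 132 0.1047 8 | 138 0.1053 7 | 144 0.1051 1 | 150 None 0 | 156 0.103 1 | 162 0.1037 5 | 168 0.1021 4 | 174 0.1025 6 | 180 0.1027 6 | 186 0.103 4 | 192 0.1031 6 | 198 0.1039 6 | 204 0.104 7 | 210 0.1043 5 | 216 0.1046 6 | 222 0.1047 9 | 228 0.1049 11 | 234 0.0983 8 | 240 0.0992 6 | 246 0.0993 5 | 252 0.1031 8 | 258 0.102 7 | 264 0.1026 9 | 270 0.1025 9 | 276 0.1029 10 | 282 0.1029 10 | 288 0.1029 15 | 294 0.1036 16 | 300 0.1038 14 | 306 0.0999 19 | 312 0.1012 20 | 318 0.0992 17 | 324 0.099 15 | 330 0.0968 15 | 336 0.0973 14 | 342 0.1014 20 | 348 0.101 17 | 354 0.0991 16 |
```

View pics/wj2.png

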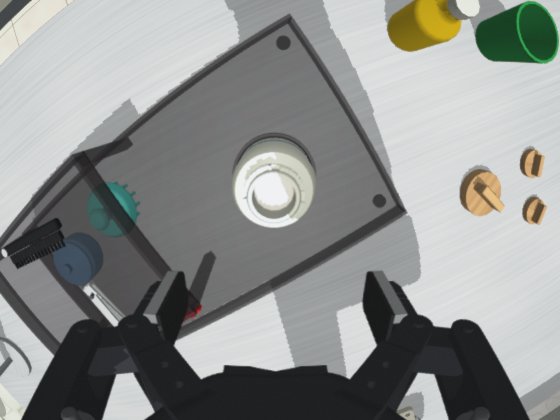

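Averaged jar axis is about (0.6237, -0.0311). The starts are centred at azimuth about 62° mod 90. Next I go over the large lid with yaw about 208°, along its rib.

Request:
servo_tool(rows=[[[-0.002, 0.025, 0], [0, 0, 0.18], -1], [[-0.004, 0.05, 0], [0, 0, 0.36], -1], [[-0.006, 0.075, 0], [0, 0, 0.54], -1], [[-0.008, 0.1, 0], [0, 0, 0.72], -1], [[-0.01, 0.125, 0], [0, 0, 0.9], -1], [[-0.012, 0.15, 0], [0, 0, 1.08], -1], [[-0.014, 0.18, 0], [0, 0, 1.26], -1], [[-0.016, 0.21, 0.01], [0, 0, 1.44], -1], [[-0.018, 0.24, 0.03], [0, 0, 1.62], -1], [[-0.02, 0.255, 0.04], [0, 0, 1.8], -1], [[-0.022, 0.269, 0.06], [0, 0, 1.98], -1], [[-0.022, 0.269, 0.067], [0, 0, 2.16], -1]])

```text
clock: 6.42
position: [0.4908, -0.2697, 0.185]
orientation: [3.14, -0.001, -2.582]
wrist_force: [0.1, 0.1, 0.1]
grip_width: 1.0
```

Request:
servo_tool(rows=[[[0, 0, 0], [0, 0, 0.08], -1], [[0, 0, 0], [0, 0, 0.08], -1], [[0, 0, 0], [0, 0, 0.08], -1]])

```text
clock: 6.8
position: [0.4923, -0.2692, 0.1865]
orientation: [-3.141, 0.0, -2.652]
wrist_force: [0.7, -0.1, -0.1]
grip_width: 1.0
```

```bash
python3 - <<'E'
from h import *
s,im,d=snap('wl'); print(s['clock'],s['position'],s['orientation'],s['joint_positions'][5])
P=cloud('wrist',d,s)
N=np.hypot(P[...,0]-.49,P[...,1]+.27)<.05
rib=N&(P[...,2]>.036)&(P[...,2]<.05); q=P[rib]
print(rib.sum(), cv2.minAreaRect((q[:,:2]*1000).astype(np.float32)), np.median(q[:,2]))
top=N&(P[...,2]>.012)&(P[...,2]<.05); t=P[top]; print(cv2.minEnclosingCircle((t[:,:2]*1000).astype(np.float32)), np.median(P[N&(P[...,2]<.03)&(P[...,2]>.01)][:,2]))
E
```

```text
6.8 [ 0.49226607 -0.26917668  0.18653434] [-3.14125055e+00  2.09665583e-04 -2.65230636e+00] -0.9896717919382796
713 ((495.9217224121094, -278.00579833984375), (44.683895111083984, 12.056201934814453), 31.738025665283203) 0.04204314519237487
((495.89703369140625, -277.5372619628906), 30.666759490966797) 0.0181593877666954
```

View pics/wl.png

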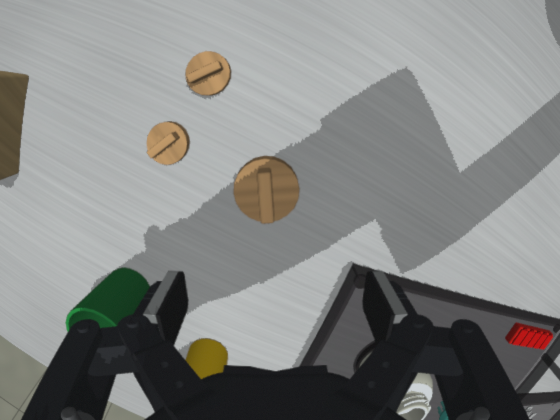

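Lid measures 61 mm, with its rib at azimuth about 31.7°. I'll take the opposite-yaw view of it to cancel the hand-eye error.

Request:
servo_tool(rows=[[[0, 0, 0], [0, 0, 0.18], -1], [[0, 0, 0], [0, 0, 0.36], -1], [[0, 0, 0], [0, 0, 0.54], -1], [[0, 0, 0], [0, 0, 0.72], -1], [[0, 0, 0], [0, 0, 0.9], -1], [[0, 0, 0], [0, 0, 1.08], -1], [[0, 0, 0], [0, 0, 1.26], -1], [[0, 0, 0], [0, 0, 1.44], -1], [[0, 0, 0], [0, 0, 1.62], -1], [[0, 0, 0], [0, 0, 1.8], -1]])

```text
clock: 8.1
position: [0.4922, -0.2692, 0.1865]
orientation: [3.141, 0.0, 1.825]
wrist_force: [0.2, 0.1, 0.1]
grip_width: 0.999
```

Request:
servo_tool(rows=[[[0, 0, 0], [0, 0, 0.18], -1], [[0, 0, 0], [0, 0, 0.36], -1], [[0, 0, 0], [0, 0, 0.54], -1], [[0, 0, 0], [0, 0, 0.72], -1], [[0, 0, 0], [0, 0, 0.9], -1], [[0, 0, 0], [0, 0, 1.08], -1], [[0, 0, 0], [0, 0, 1.26], -1], [[0, 0, 0], [0, 0, 1.34], -1], [[0, 0, 0], [0, 0, 1.34], -1], [[0, 0, 0], [0, 0, 1.34], -1]])

```text
clock: 9.35
position: [0.4922, -0.2692, 0.1864]
orientation: [3.141, -0.0, 0.491]
wrist_force: [-0.4, 0.8, 0.1]
grip_width: 1.002
```

```bash
python3 - <<'E'
from h import *
s,im,d=snap('wl2'); print(s['clock'],s['position'],s['orientation'],s['joint_positions'][5])
P=cloud('wrist',d,s)
N=np.hypot(P[...,0]-.495,P[...,1]+.275)<.05
rib=N&(P[...,2]>.036)&(P[...,2]<.05); q=P[rib]
print(rib.sum(), cv2.minAreaRect((q[:,:2]*1000).astype(np.float32)), np.median(q[:,2]))
top=N&(P[...,2]>.012)&(P[...,2]<.05); t=P[top]; print(cv2.minEnclosingCircle((t[:,:2]*1000).astype(np.float32)), np.median(P[N&(P[...,2]<.03)&(P[...,2]>.01)][:,2]))
E
```

```text
9.35 [ 0.49219509 -0.26922572  0.18640096] [ 3.14142552e+00 -6.51524956e-05  4.91279515e-01] 2.149802445000565
717 ((496.4480285644531, -276.9045104980469), (46.226585388183594, 11.966896057128906), 31.682409286499023) 0.04175063155126821
((496.2538757324219, -276.90484619140625), 30.886093139648438) 0.017908501871539917
```

The two settled lid views agree at (0.4962, -0.2773), so the first jar picture was off because the arm was still moving. I'll take one settled jar view at this yaw.

Request:
servo_tool(rows=[[[0.038, -0.025, -0.03], [0, 0, 0], -1], [[0.085, -0.055, -0.06], [0, 0, 0], -1], [[0.13, -0.085, -0.068], [0, 0, 0], -1], [[0.18, -0.115, -0.068], [0, 0, 0], -1], [[0.228, -0.148, -0.068], [0, 0, 0], -1], [[0.228, -0.148, -0.068], [0, 0, 0], -1], [[0.228, -0.148, -0.068], [0, 0, 0], -1], [[0.228, -0.148, -0.068], [0, 0, 0], -1], [[0.228, -0.148, -0.068], [0, 0, 0], -1]])

```text
clock: 10.52
position: [0.6233, -0.0328, 0.2546]
orientation: [3.141, -0.0, 0.488]
wrist_force: [0.9, 0.0, -1.0]
grip_width: 0.997
```

```bash
python3 - <<'E'
from h import *
s,im,d=snap('wj3'); print(s['clock'],s['position'],s['orientation'],abs(s['joint_velocities']).max())
for t in ['wj2','wj3']:
    s,im,d=ld(t); P=cloud('wrist',d,s)
    r=rimfit(P,c0=(.626,-.031)); print(t,r)
    c=np.array([.626,-.0308])
    c=(r[0]+r[2])/2
    a=np.degrees(np.arctan2(P[...,1]-c[1],P[...,0]-c[0]))%90; R=np.hypot(P[...,0]-c[0],P[...,1]-c[1])
    k=(R>.0245)&(R<.0266)&(P[...,2]>.092)&(P[...,2]<.115)
    print([(b,np.percentile(P[k&(a>=b)&(a<b+3)][:,2],50).round(4)) for b in range(45,84,3)])
E
```

```text
10.525 [ 0.62332485 -0.03280595  0.25463179] [ 3.14141299e+00 -1.74050929e-04  4.87799084e-01] 0.003606134717009284
wj2 (array([ 0.62582383, -0.03264702]), np.float64(0.02378214609027758), array([ 0.62611113, -0.03264592]), np.float64(0.019120028004120267), np.float64(0.1112093963608419))
[(45, np.float64(0.1046)), (48, np.float64(0.1052)), (51, np.float64(0.1053)), (54, np.float64(0.0999)), (57, np.float64(0.0994)), (60, np.float64(0.0992)), (63, np.float64(0.0992)), (66, np.float64(0.099)), (69, np.float64(0.1003)), (72, np.float64(0.1033)), (75, np.float64(0.1031)), (78, np.float64(0.1021)), (81, np.float64(0.102))]
wj3 (array([ 0.62627256, -0.03035981]), np.float64(0.023820181783942667), array([ 0.62641174, -0.03020757]), np.float64(0.01910963224576762), np.float64(0.11099200054553285))
[(45, np.float64(0.105)), (48, np.float64(0.1053)), (51, np.float64(0.105)), (54, np.float64(0.1041)), (57, np.float64(0.0991)), (60, np.float64(0.0992)), (63, np.float64(0.0987)), (66, np.float64(0.0988)), (69, np.float64(0.1008)), (72, np.float64(0.1033)), (75, np.float64(0.1026)), (78, np.float64(0.1018)), (81, np.float64(0.1021))]
```

```bash
cat >> h.py <<'E'
def rim2(P,zlo=.1075,c0=(.626,-.031),thr=.0008):
    m=((P[...,2]>zlo)&(P[...,2]<.1125)&(np.hypot(P[...,0]-c0[0],P[...,1]-c0[1])<.04)).astype(np.uint8)
    n,L,S,_=cv2.connectedComponentsWithStats(m,connectivity=8); k=1+np.argmax(S[1:,4]); m=(L==k)
    q=P[m][:,:2]*1000; h=cv2.convexHull(q.astype(np.float32))[:,0]
    from scipy.optimize import least_squares
    c=h.mean(0)
    o=least_squares(lambda p:np.hypot(h[:,0]-p[0],h[:,1]-p[1])-p[2],[*c,22],loss='soft_l1',f_scale=.3)
    mc=cv2.minEnclosingCircle(h)
    return o.x.round(2),np.array([*mc[0],mc[1]]).round(2),S[k,4],np.median(P[m][:,2])
E
python3 - <<'E'
from h import *
for t in ['wj','wj2','wj3']:
    s,im,d=ld(t); P=cloud('wrist',d,s)
    for zl in (.1065,.1075,.108): print(t,zl,*rim2(P,zl))
E
```

```text
wj 0.1065 [621.58 -29.79  23.49] [621.55 -29.76  23.75] 829 0.10865445736797022
wj 0.1075 [621.45 -29.84  23.25] [621.33 -29.94  23.58] 716 0.10879120988028722
wj 0.108 [621.27 -29.63  22.97] [621.25 -29.48  23.4 ] 628 0.10892248590199718
wj2 0.1065 [625.6  -32.52  23.25] [625.55 -32.61  23.82] 771 0.10856231489244159
wj2 0.1075 [625.79 -32.62  22.97] [625.88 -32.47  23.4 ] 656 0.1087168223950998
wj2 0.108 [625.9  -32.53  22.62] [625.77 -32.68  23.04] 547 0.10885775665080955
wj3 0.1065 [626.23 -30.25  23.47] [626.68 -30.    24.07] 804 0.10862848909744574
wj3 0.1075 [626.42 -30.25  23.19] [626.34 -30.18  23.47] 704 0.10876894018362589
wj3 0.108 [626.43 -30.37  22.81] [626.37 -30.2   23.21] 596 0.10891166550505024
```

The jar views disagree by about 2 mm, so I'll rotate here to yaw 208° (needed anyway) for a settled, exactly opposite pair.

```bash
python3 - <<'E'
from h import *
s,im,d=snap('wj3b'); print(s['clock'],s['position'],s['orientation'],abs(s['joint_velocities']).max())
P=cloud('wrist',d,s); print(*rim2(P))
E
```

```text
10.575 [ 0.6234002  -0.03268926  0.25461031] [ 3.14141559e+00 -2.34374101e-04  4.87914092e-01] 0.004439195689361569
[626.46 -30.07  23.21] [626.38 -30.17  23.52] 700 0.10879762196968482
```

Request:
servo_tool(rows=[[[0, 0, 0], [0, 0, -0.18], -1], [[0, 0, 0], [0, 0, -0.36], -1], [[0, 0, 0], [0, 0, -0.54], -1], [[0, 0, 0], [0, 0, -0.72], -1], [[0, 0, 0], [0, 0, -0.9], -1], [[0, 0, 0], [0, 0, -1.08], -1], [[0, 0, 0], [0, 0, -1.26], -1], [[0, 0, 0], [0, 0, -1.44], -1], [[0, 0, 0], [0, 0, -1.62], -1], [[0, 0, 0], [0, 0, -1.8], -1]])

```text
clock: 11.88
position: [0.6236, -0.032, 0.2545]
orientation: [3.141, 0.0, 2.295]
wrist_force: [-0.3, 0.3, -0.6]
grip_width: 0.998
```

Request:
servo_tool(rows=[[[0, 0, 0], [0, 0, -0.18], -1], [[0, 0, 0], [0, 0, -0.36], -1], [[0, 0, 0], [0, 0, -0.54], -1], [[0, 0, 0], [0, 0, -0.72], -1], [[0, 0, 0], [0, 0, -0.9], -1], [[0, 0, 0], [0, 0, -1.08], -1], [[0, 0, 0], [0, 0, -1.26], -1], [[0, 0, 0], [0, 0, -1.34], -1], [[0, 0, 0], [0, 0, -1.34], -1], [[0, 0, 0], [0, 0, -1.34], -1], [[0, 0, 0], [0, 0, -1.34], -1]])

```text
clock: 13.25
position: [0.6237, -0.0316, 0.2544]
orientation: [-3.142, 0.0, -2.654]
wrist_force: [-0.5, 0.8, 0.2]
grip_width: 0.999
```

```bash
python3 - <<'E'
from h import *
s,im,d=snap('wj4'); print(s['clock'],s['position'],s['orientation'],abs(s['joint_velocities']).max())
P=cloud('wrist',d,s); print(*rim2(P))
im,d=get_image('top'); P=cloud('top',d); print(landmark_of('jar_mouth','top')[:1])
m=(P[...,2]>.1)&(P[...,2]<.116)&(np.hypot(P[...,0]-.625,P[...,1]+.031)<.04); print(m.sum(), cv2.minEnclosingCircle((P[m][:,:2]*1000).astype(np.float32)))
E
```

```text
13.25 [ 0.62368378 -0.03156294  0.25435174] [-3.14156812e+00  6.24230557e-05 -2.65425186e+00] 0.003371424251135002
[625.69 -31.31  23.26] [625.62 -31.35  23.51] 726 0.10896599141283678
[]
0 ((0.0, 0.0), 0.0)
```

Opposite settled pairs are now consistent: jar axis (0.6260, -0.0308), lid (0.4962, -0.2773). Moving over the lid.

Request:
servo_tool(rows=[[[0.04, -0.028, 0], [0, 0, -0.066], -1], [[0.085, -0.06, 0.01], [0, 0, -0.066], -1], [[0.13, -0.09, 0.03], [0, 0, -0.066], -0.4], [[0.18, -0.125, 0.06], [0, 0, -0.066], -0.2], [[0.228, -0.157, 0.09], [0, 0, -0.066], -0.2], [[0.228, -0.157, 0.12], [0, 0, -0.066], -0.2], [[0.228, -0.157, 0.154], [0, 0, -0.066], -0.2], [[0.228, -0.157, 0.154], [0, 0, -0.066], -0.2], [[0.228, -0.157, 0.154], [0, 0, -0.066], -0.2], [[0.228, -0.157, 0.154], [0, 0, -0.066], -0.2]])

```text
clock: 14.65
position: [0.4974, -0.2774, 0.1023]
orientation: [-3.138, 0.002, -2.587]
wrist_force: [-0.8, 0.6, 0.2]
grip_width: 0.603
```

```bash
python3 - <<'E'
from h import *
s,im,d=snap('wl3'); print(s['clock'],s['position'],s['orientation'],abs(s['joint_velocities']).max(),s['grip_width'])
P=cloud('wrist',d,s)
N=np.hypot(P[...,0]-.496,P[...,1]+.277)<.032
q=P[N&(P[...,2]>.036)&(P[...,2]<.05)]; print(len(q),cv2.minAreaRect((q[:,:2]*1000).astype(np.float32)))
E
```

```text
14.65 [ 0.49743586 -0.27738237  0.10226667] [-3.13838639e+00  1.75330267e-03 -2.58676684e+00] 0.0053650329314791 0.6030083341933081
1377 ((495.93511962890625, -277.58746337890625), (46.86886215209961, 11.660299301147461), 31.428504943847656)
```

View pics/wl3.png

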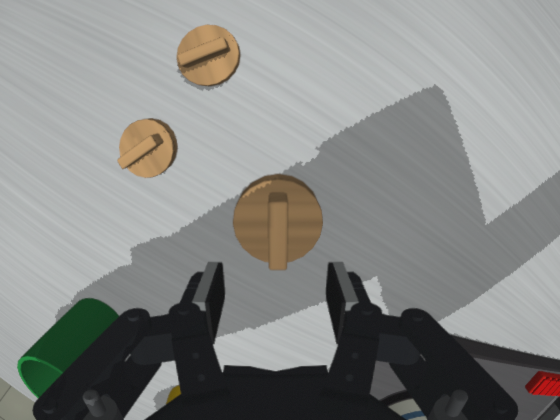

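Request:
servo_tool(rows=[[[0.001, 0.0006, 0.02], [0, 0, 0], -0.2], [[0.001, 0.0006, 0.04], [0, 0, 0], -0.2], [[0.001, 0.0006, 0.055], [0, 0, 0], -0.2], [[0.001, 0.0006, 0.0588], [0, 0, 0], -0.2], [[0.001, 0.0006, 0.0588], [0, 0, 0], -0.2], [[0.001, 0.0006, 0.0588], [0, 0, 0], -0.2]])

```text
clock: 15.45
position: [0.4955, -0.2774, 0.0423]
orientation: [-3.14, 0.001, -2.587]
wrist_force: [-0.4, -0.4, -0.3]
grip_width: 0.6
```

Request:
servo_tool(rows=[[[0, 0, 0], [0, 0, 0], 1], [[0, 0, 0], [0, 0, 0], 1], [[0, 0, 0], [0, 0, 0], 1], [[0, 0, 0], [0, 0, 0], 1], [[0, 0, 0], [0, 0, 0], 1], [[0, 0, 0], [0, 0, 0], 1], [[0, 0, 0], [0, 0, 0], 1], [[0, 0, 0], [0, 0, 0], 1]], squeeze=50)

```text
clock: 16.45
position: [0.4951, -0.2772, 0.042]
orientation: [-3.141, 0.0, -2.587]
wrist_force: [0.1, 0.6, 5.9]
grip_width: 0.127
```

Request:
servo_tool(rows=[[[0, 0, -0.02], [0, 0, 0], 1], [[0, 0, -0.06], [0, 0, 0], 1], [[0, 0, -0.11], [0, 0, 0], 1], [[0, 0, -0.16], [0, 0, 0], 1], [[0, 0, -0.16], [0, 0, 0], 1], [[0, 0, -0.16], [0, 0, 0], 1], [[0, 0, -0.16], [0, 0, 0], 1], [[0, 0, -0.16], [0, 0, 0], 1]])

```text
clock: 17.45
position: [0.494, -0.2766, 0.1997]
orientation: [3.139, -0.002, -2.587]
wrist_force: [-0.2, -0.4, -0.6]
grip_width: 0.128
```

```bash
python3 - <<'E'
from h import *
s,im,d=snap('wh'); print(s['clock'],s['position'],s['orientation'],abs(s['joint_velocities']).max(),s['grip_width'],s['wrist_force'])
P=cloud('wrist',d,s); R=Ro.from_euler('xyz',s['orientation']).as_matrix()
T=(P-s['position'])@R
N=(abs(T[...,0])<.04)&(abs(T[...,1])<.04)&(T[...,2]>.018)&(T[...,2]<.03)
t=T[N]*1000; print(len(t),np.median(t,0)); 
h=cv2.convexHull(t[:,:2].astype(np.float32)); print(cv2.minEnclosingCircle(h))
# plane fit
A=np.c_[t[:,:2],np.ones(len(t))]; c=np.linalg.lstsq(A,t[:,2],rcond=None)[0]; print(np.degrees(c[:2]),c[2])
N=(abs(T[...,0])<.03)&(abs(T[...,1])<.005)&(T[...,2]>-.006)&(T[...,2]<.008); t=T[N]*1000; print(len(t)); print(t.min(0),t.max(0),np.median(t,0))
E
```

```text
17.45 [ 0.49400132 -0.27656491  0.19972775] [ 3.13858001e+00 -1.69512027e-03 -2.58735132e+00] 0.010894835096107933 0.12781638207746887 [-0.22750587 -0.38151003 -0.63167981]
5190 [13.84849196 -0.64927739 23.82472972]
((-0.004108640365302563, -0.6472314596176147), 30.893512725830078)
[1.40536278 0.0380091 ] 23.64220269747043
2071
[-22.97735516  -4.9839723   -5.80631815] [23.27705938  4.99317666  7.94755467] [ 5.24185549 -0.1509724  -0.12730672]
```

View pics/wh.png

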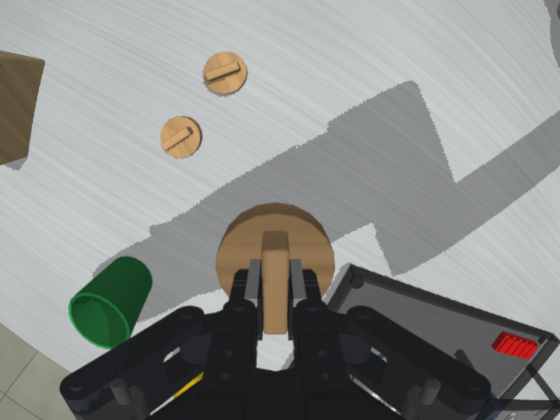

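```bash
python3 - <<'E'
from h import *
for tag,zl,zh in [('wl3',.012,.026),('wh',.17,.182),('wl2',.012,.026)]:
    s,im,d=ld(tag); P=cloud('wrist',d,s); c=s['position'] if tag=='wh' else np.array([.4962,-.2773,0])
    N=(np.hypot(P[...,0]-c[0],P[...,1]-c[1])<.03)&(P[...,2]>zl)&(P[...,2]<zh)
    yaw=s['orientation'][2]; t=(P[N]-c)
    x=t[:,0]*np.cos(yaw)+t[:,1]*np.sin(yaw); y=t[:,0]*np.sin(yaw)-t[:,1]*np.cos(yaw)
    A=np.c_[x,y,np.ones(len(x))]; z=t[:,2]
    for _ in range(4):
        k=np.linalg.lstsq(A,z,rcond=None)[0]; r=abs(A@k-z)<.0015; A,z=A[r],z[r]
    print(tag,len(z),np.degrees(k[:2]),k[2])
E
```

```text
wl3 4208 [-0.13062318 -0.09036281] 0.018234287716705398
wh 4446 [-0.13669817  0.03890239] -0.023730982421654587
wl2 2121 [ 0.03154855 -0.07612874] 0.018150525551259115
```

Lid is level in the grip and centred within about 0.5 mm. I'll carry it over the jar.

Request:
servo_tool(rows=[[[-0.02, 0.012, 0], [0, 0, 0], 1], [[-0.06, 0.034, 0], [0, 0, 0], 1], [[-0.1, 0.058, 0], [0, 0, 0], 1], [[-0.145, 0.084, 0], [0, 0, 0], 1], [[-0.19, 0.11, 0], [0, 0, 0], 1], [[-0.225, 0.13, 0.01], [0, 0, 0], 1], [[-0.2411, 0.1394, 0.02], [0, 0, 0], 1], [[-0.2411, 0.1394, 0.03], [0, 0, 0], 1], [[-0.2411, 0.1394, 0.03], [0, 0, 0], 1], [[-0.2411, 0.1394, 0.03], [0, 0, 0], 1], [[-0.2411, 0.1394, 0.03], [0, 0, 0], 1], [[-0.2411, 0.1394, 0.03], [0, 0, 0], 1]])

```text
clock: 19.0
position: [0.6266, -0.0323, 0.1721]
orientation: [-3.141, 0.001, -2.588]
wrist_force: [-0.6, -0.5, -0.3]
grip_width: 0.127
```

```bash
python3 - <<'E'
from h import *
for i in range(2):
    s,im,d=snap('wp%d'%i); print(s['clock'],s['position'],s['orientation'],abs(s['joint_velocities']).max(),s['wrist_force'])
im,d=get_image('side'); p=proj('side',[[.626,-.031,.12]])[0].astype(int); print(p)
cv2.imwrite('pics/s1.png',cv2.resize(im[p[1]-60:p[1]+60,p[0]-70:p[0]+70],(700,600),interpolation=cv2.INTER_CUBIC)[:,:,::-1])
yaw=s['orientation'][2];D=np.array([.6256,-.0311])-s['position'][:2]; print(D@[np.cos(yaw),np.sin(yaw)],D@[np.sin(yaw),-np.cos(yaw)])
E
```

```text
19.0 [ 0.62655538 -0.03227894  0.17214341] [-3.14100685e+00  8.16316529e-04 -2.58839508e+00] 0.006708509631110804 [-0.56572626 -0.53448138 -0.30551533]
19.05 [ 0.62657415 -0.03206109  0.17205128] [-3.14106030e+00  7.23889898e-04 -2.58806486e+00] 0.006534459945901034 [-0.30410081 -0.18258643 -0.34591531]
[300 210]
0.0003234439663597996 0.0013296795154357404
```

View pics/s1.png

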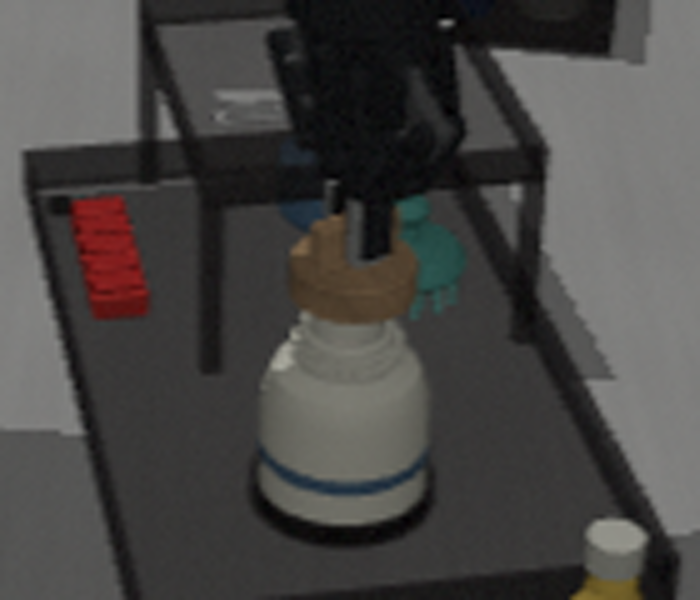

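Request:
servo_tool(rows=[[[0.0003, 0.0008, 0.007], [0, 0, 0], 1], [[0.0003, 0.0008, 0.014], [0, 0, 0], 1], [[0.0003, 0.0008, 0.014], [0, 0, 0], 1], [[0.0003, 0.0008, 0.014], [0, 0, 0], 1], [[0.0003, 0.0008, 0.014], [0, 0, 0], 1], [[0.0003, 0.0008, 0.014], [0, 0, 0], 1]])

```text
clock: 19.9
position: [0.626, -0.0311, 0.1578]
orientation: [-3.141, 0.0, -2.587]
wrist_force: [0.2, -0.5, -0.2]
grip_width: 0.129
```

```bash
cat > st.py <<'E'
from h import *
s=telemetry.get_state()
yaw=s['orientation'][2];D=np.array([.6256,-.0311])-s['position'][:2]
print('t',s['clock'],'pos',s['position'].round(4),'ori',s['orientation'].round(4),'yawdeg',np.degrees(yaw).round(1),'F',s['wrist_force'].round(1),'T',s['torque'].round(2),'v',abs(s['joint_velocities']).max().round(4))
print('need tool x,y',D@[np.cos(yaw),np.sin(yaw)],D@[np.sin(yaw),-np.cos(yaw)],'lid depth mm',(.109-(s['position'][2]-.042))*1000)
E
python3 st.py
```

```text
t 19.9 pos [ 0.626  -0.0311  0.1578] ori [-3.1413e+00  4.0000e-04 -2.5874e+00] yawdeg -148.2 F [ 0.2 -0.5 -0.2] T [ 0.05 -0.03  0.02] v 0.0027
need tool x,y 0.00031529903209781595 0.00019358666866084936 lid depth mm -6.775482243765854
```

Request:
servo_tool(rows=[[[0.0003, 0.0002, 0.004], [0, 0, 0], 1], [[0.0003, 0.0002, 0.007], [0, 0, 0], 1], [[0.0003, 0.0002, 0.009], [0, 0, 0], 1], [[0.0003, 0.0002, 0.01], [0, 0, 0], 1], [[0.0003, 0.0002, 0.011], [0, 0, 0], 1], [[0.0003, 0.0002, 0.011], [0, 0, 0], 1]])

```text
clock: 20.65
position: [0.6254, -0.0311, 0.1465]
orientation: [3.142, -0.0, -2.587]
wrist_force: [0.3, -0.6, -0.3]
grip_width: 0.129
```

```bash
python3 st.py
```

```text
t 20.65 pos [ 0.6254 -0.0311  0.1465] ori [ 3.1415 -0.     -2.5874] yawdeg -148.2 F [ 0.3 -0.6 -0.3] T [ 0.   -0.02 -0.  ] v 0.0019
need tool x,y -0.00013717041613728909 -0.0001221034771403539 lid depth mm 4.541011295136996
```

Request:
servo_tool(rows=[[[0, 0, 0.0007], [0, 0, 0], 1], [[0, 0, 0.0014], [0, 0, 0], 1], [[0, 0, 0.0014], [0, 0, 0], 1]])

```text
clock: 21.02
position: [0.6255, -0.0311, 0.1455]
orientation: [-3.141, 0.0, -2.587]
wrist_force: [-1.0, 0.3, 0.8]
grip_width: 0.132
```

```bash
python3 st.py
```

```text
t 21.025 pos [ 0.6255 -0.0311  0.1455] ori [-3.1413e+00  4.0000e-04 -2.5874e+00] yawdeg -148.2 F [-1.   0.3  0.8] T [-0.    0.16  0.02] v 0.0015
need tool x,y -4.1512805467996966e-05 -6.245195528739388e-05 lid depth mm 5.538659522210235
```

Request:
servo_tool(rows=[[[0, 0, 0.0006], [0, 0, 0], 1], [[0, 0, 0.0006], [0, 0, 0], 1], [[0, 0, 0.0006], [0, 0, 0], 1]])

```text
clock: 21.4
position: [0.6256, -0.0311, 0.1453]
orientation: [-3.141, 0.001, -2.587]
wrist_force: [-2.3, 0.8, 5.3]
grip_width: 0.131
```

```bash
python3 st.py
```

```text
t 21.4 pos [ 0.6256 -0.0311  0.1453] ori [-3.1411e+00  8.0000e-04 -2.5874e+00] yawdeg -148.2 F [-2.3  0.8  5.3] T [ 0.03  0.49 -0.05] v 0.0013
need tool x,y 1.928642245897993e-05 -1.3640051034852737e-05 lid depth mm 5.727260032488315
```

Contact at 5.7 mm depth under 5 N, which matches lugs riding on the ridges. Turning gently anticlockwise.

Request:
servo_tool(rows=[[[0, 0, -0.0002], [0, 0, -0.07], 1], [[0, 0, -0.0004], [0, 0, -0.14], 1], [[0, 0, -0.0006], [0, 0, -0.21], 1], [[0, 0, -0.0008], [0, 0, -0.28], 1], [[0, 0, -0.0009], [0, 0, -0.33], 1], [[0, 0, -0.0009], [0, 0, -0.33], 1]])

```text
clock: 22.15
position: [0.6259, -0.0306, 0.1462]
orientation: [-3.141, 0.002, -2.257]
wrist_force: [-1.2, 0.5, 5.5]
grip_width: 0.128
```

```bash
python3 st.py
```

```text
t 22.15 pos [ 0.6259 -0.0306  0.1462] ori [-3.1409e+00  1.6000e-03 -2.2574e+00] yawdeg -129.3 F [-1.2  0.5  5.5] T [0.35 0.34 0.12] v 0.0118
need tool x,y 0.0005785615002776445 -3.6139812023861855e-05 lid depth mm 4.828700980741521
```

Request:
servo_tool(rows=[[[0.0002, 0, -0.0001], [0, 0, -0.05], 1], [[0.0003, 0, -0.0002], [0, 0, -0.09], 1], [[0.0003, 0, -0.0002], [0, 0, -0.13], 1], [[0.0003, 0, -0.0002], [0, 0, -0.13], 1]])

```text
clock: 22.65
position: [0.6261, -0.0306, 0.146]
orientation: [-3.141, 0.002, -2.128]
wrist_force: [1.2, 3.0, 4.0]
grip_width: 0.127
```

```bash
python3 st.py
```

```text
t 22.65 pos [ 0.6261 -0.0306  0.146 ] ori [-3.1407e+00  2.2000e-03 -2.1280e+00] yawdeg -121.9 F [1.2 3.  4. ] T [ 0.66 -0.21 -0.09] v 0.0054
need tool x,y 0.0006681163964971303 0.000127028164482958 lid depth mm 4.989573264857092
```

Request:
servo_tool(rows=[[[0, 0, 0], [0, 0, -0.035], 1], [[0, 0, 0.0003], [0, 0, -0.035], 1], [[0, 0, 0.0003], [0, 0, -0.035], 1]])

```text
clock: 23.02
position: [0.6254, -0.0312, 0.1454]
orientation: [-3.141, 0.001, -2.093]
wrist_force: [0.9, 2.6, 3.4]
grip_width: 0.13
```

```bash
python3 st.py
```

```text
t 23.025 pos [ 0.6254 -0.0312  0.1454] ori [-3.1413e+00  5.0000e-04 -2.0926e+00] yawdeg -119.9 F [0.9 2.6 3.4] T [ 0.66 -0.3  -0.04] v 0.0018
need tool x,y -0.00014342027160010388 -9.781205726543414e-05 lid depth mm 5.61317747636865
```

Request:
servo_tool(rows=[[[0, 0, 0.0003], [0, 0, -0.02], 1], [[0, 0, 0.0006], [0, 0, -0.02], 1], [[0, 0, 0.0006], [0, 0, -0.02], 1]])

```text
clock: 23.4
position: [0.6245, -0.0315, 0.1439]
orientation: [3.14, -0.001, -2.072]
wrist_force: [0.9, 1.0, -0.1]
grip_width: 0.128
```

```bash
python3 st.py
```

```text
t 23.4 pos [ 0.6245 -0.0315  0.1439] ori [ 3.1398e+00 -1.3000e-03 -2.0725e+00] yawdeg -118.7 F [ 0.9  1.  -0.1] T [ 0.39 -0.02  0.04] v 0.0019
need tool x,y -0.0008563551154152381 -0.0008185128836949452 lid depth mm 7.141617231903139
```

Force vanished and it sinks freely at lug angle 61°, so it has dropped off the start. Lowering to about 11 mm while recentring.

Request:
servo_tool(rows=[[[-0.0004, -0.0005, 0.0008], [0, 0, 0], 1], [[-0.0007, -0.0008, 0.0016], [0, 0, 0], 1], [[-0.0007, -0.0008, 0.0024], [0, 0, 0], 1], [[-0.0007, -0.0008, 0.003], [0, 0, 0], 1], [[-0.0007, -0.0008, 0.003], [0, 0, 0], 1]])

```text
clock: 24.02
position: [0.6257, -0.0311, 0.1414]
orientation: [3.14, -0.001, -2.072]
wrist_force: [-2.7, 2.0, -0.2]
grip_width: 0.128
```

```bash
python3 st.py
```

```text
t 24.025 pos [ 0.6257 -0.0311  0.1414] ori [ 3.1404e+00 -6.0000e-04 -2.0724e+00] yawdeg -118.7 F [-2.7  2.  -0.2] T [0.43 0.77 0.07] v 0.0017
need tool x,y 0.00010670122516958343 9.174012775945602e-05 lid depth mm 9.59890219116015
```

Request:
servo_tool(rows=[[[0.0001, 0.0003, 0.0007], [0, 0, 0], 1], [[0.0001, 0.0003, 0.0014], [0, 0, 0], 1], [[0.0001, 0.0003, 0.002], [0, 0, 0], 1], [[0.0001, 0.0003, 0.002], [0, 0, 0], 1]])

```text
clock: 24.52
position: [0.6259, -0.0309, 0.14]
orientation: [3.142, 0.0, -2.072]
wrist_force: [-4.2, 2.0, 3.8]
grip_width: 0.133
```

```bash
python3 st.py
```

```text
t 24.525 pos [ 0.6259 -0.0309  0.14  ] ori [ 3.1415e+00  2.0000e-04 -2.0723e+00] yawdeg -118.7 F [-4.2  2.   3.8] T [0.58 0.96 0.02] v 0.0018
need tool x,y 0.00034632155959303203 0.00013780357041883804 lid depth mm 11.010246814148209
```

At 11.0 mm depth with a seat force, as expected for dropped in at a start. Now screwing clockwise.

Request:
servo_tool(rows=[[[0, 0.0004, 0.0001], [0, 0, 0.05], 1], [[0, 0.0004, 0.0003], [0, 0, 0.12], 1], [[0, 0.0004, 0.0005], [0, 0, 0.2], 1], [[0, 0.0004, 0.0007], [0, 0, 0.3], 1], [[0, 0.0004, 0.0009], [0, 0, 0.4], 1], [[0, 0.0004, 0.0009], [0, 0, 0.4], 1]])

```text
clock: 25.28
position: [0.626, -0.0313, 0.1392]
orientation: [-3.14, 0.0, -2.472]
wrist_force: [-1.9, 0.4, 2.9]
grip_width: 0.134
```

```bash
python3 st.py
```

```text
t 25.275 pos [ 0.626  -0.0313  0.1392] ori [-3.1403e+00  3.0000e-04 -2.4717e+00] yawdeg -141.6 F [-1.9  0.4  2.9] T [ 0.13  0.78 -0.02] v 0.0235
need tool x,y 0.0001703739655290537 0.00037585705304740436 lid depth mm 11.828412092404635
```

Drawing down on schedule (23° → 11.8 mm) with small forces. Continuing.

Request:
servo_tool(rows=[[[0, 0.0003, 0.0002], [0, 0, 0.1], 1], [[0, 0.0003, 0.0004], [0, 0, 0.2], 1], [[0, 0.0003, 0.0007], [0, 0, 0.3], 1], [[0, 0.0003, 0.0009], [0, 0, 0.4], 1], [[0, 0.0003, 0.0011], [0, 0, 0.5], 1], [[0, 0.0003, 0.0011], [0, 0, 0.5], 1]])

```text
clock: 26.02
position: [0.6264, -0.0312, 0.1378]
orientation: [-3.14, 0.002, -2.97]
wrist_force: [-1.0, -0.6, -0.1]
grip_width: 0.126
```

```bash
python3 st.py
```

```text
t 26.025 pos [ 0.6264 -0.0312  0.1378] ori [-3.1401e+00  1.7000e-03 -2.9704e+00] yawdeg -170.2 F [-1.  -0.6 -0.1] T [-0.19  0.15 -0.02] v 0.022
need tool x,y 0.0007251220185542141 0.0002574028017961358 lid depth mm 13.158765815405356
```

Request:
servo_tool(rows=[[[0.0003, 0.0002, 0.0002], [0, 0, 0.08], 1], [[0.0003, 0.0002, 0.0004], [0, 0, 0.16], 1], [[0.0003, 0.0002, 0.0006], [0, 0, 0.24], 1], [[0.0003, 0.0002, 0.0007], [0, 0, 0.31], 1], [[0.0003, 0.0002, 0.0007], [0, 0, 0.31], 1]])

```text
clock: 26.65
position: [0.6258, -0.0309, 0.1371]
orientation: [-3.141, 0.002, 3.004]
wrist_force: [-0.1, -1.9, 0.2]
grip_width: 0.131
```

```bash
python3 st.py
```

```text
t 26.65 pos [ 0.6258 -0.0309  0.1371] ori [-3.1410e+00  1.6000e-03  3.0035e+00] yawdeg 172.1 F [-0.1 -1.9  0.2] T [-0.2  -0.03  0.08] v 0.0083
need tool x,y 0.00017775239190207475 -0.00027267816117377284 lid depth mm 13.943222843931666
```

Request:
servo_tool(rows=[[[0, 0, 0.0001], [0, 0, 0.035], 1], [[0, 0, 0.0002], [0, 0, 0.07], 1], [[0, 0, 0.0002], [0, 0, 0.07], 1]])

```text
clock: 27.02
position: [0.6254, -0.0311, 0.137]
orientation: [-3.141, 0.001, 2.93]
wrist_force: [-0.3, -4.4, 1.1]
grip_width: 0.127
```

```bash
python3 st.py
```

```text
t 27.025 pos [ 0.6254 -0.0311  0.137 ] ori [-3.1405e+00  1.1000e-03  2.9305e+00] yawdeg 167.9 F [-0.3 -4.4  1.1] T [-0.82  0.09  0.3 ] v 0.0083
need tool x,y -0.00018455913664657545 7.793836958314422e-05 lid depth mm 13.958570811331631
```

Request:
servo_tool(rows=[[[0, 0, 0.0001], [0, 0, 0.035], 1], [[0, 0, 0.0001], [0, 0, 0.07], 1], [[0, 0, 0.0001], [0, 0, 0.07], 1]])

```text
clock: 27.4
position: [0.6254, -0.0312, 0.1371]
orientation: [-3.141, 0.001, 2.859]
wrist_force: [-1.1, -5.6, 2.5]
grip_width: 0.125
```

```bash
python3 st.py
```

```text
t 27.4 pos [ 0.6254 -0.0312  0.1371] ori [-3.1406e+00  1.2000e-03  2.8590e+00] yawdeg 163.8 F [-1.1 -5.6  2.5] T [-1.12  0.03  0.39] v 0.0054
need tool x,y -0.00016792476345873456 0.00011730787239425683 lid depth mm 13.934858657509722
```

Twist torque is 0.39 N·m at 77° of turn and 13.95 mm depth, so it is on the stop. I'll take one small confirming step, then relax the press and release.

Request:
servo_tool(rows=[[[0, 0, 0], [0, 0, 0.03], 1], [[0, 0, 0], [0, 0, 0.05], 1], [[0, 0, 0], [0, 0, 0.05], 1]])

```text
clock: 27.78
position: [0.6254, -0.0312, 0.1371]
orientation: [-3.14, 0.001, 2.809]
wrist_force: [0.1, -5.8, 3.1]
grip_width: 0.131
```

```bash
python3 st.py; python3 - <<'E'
from h import *
s,im,d=snap('wf0')
print(telemetry.get_state()['grip_width'])
E
```

```text
t 27.775 pos [ 0.6254 -0.0312  0.1371] ori [-3.1405e+00  1.2000e-03  2.8091e+00] yawdeg 160.9 F [ 0.1 -5.8  3.1] T [-1.14  0.05  0.37] v 0.0037
need tool x,y -0.00018714396600938123 0.0001835121749803084 lid depth mm 13.938076766971744
0.12643619215676882
```

Request:
servo_tool(rows=[[[0, -0.0004, -0.0002], [0, 0, 0], 1], [[0, -0.0004, -0.0002], [0, 0, 0], 0.6], [[0, -0.0004, -0.0002], [0, 0, 0], 0.3], [[0, -0.0004, -0.0002], [0, 0, 0], 0.1], [[0, -0.0004, -0.0002], [0, 0, 0], 0], [[0, -0.0004, -0.0002], [0, 0, 0], 0], [[0, -0.0004, -0.0002], [0, 0, 0], 0]])

```text
clock: 28.7
position: [0.625, -0.0308, 0.1369]
orientation: [3.141, -0.0, 2.811]
wrist_force: [-0.0, -0.5, 0.0]
grip_width: 0.499
```

```bash
python3 st.py
```

```text
t 28.7 pos [ 0.625  -0.0308  0.1369] ori [ 3.1415e+00 -1.0000e-04  2.8107e+00] yawdeg 161.0 F [-0.  -0.5  0. ] T [-0.05 -0.03  0.06] v 0.0014
need tool x,y -0.000705801746782589 -0.00010557847179613552 lid depth mm 14.099461735271031
```

Request:
servo_tool(rows=[[[0, 0, -0.02], [0, 0, 0], 0], [[0, 0, -0.06], [0, 0, 0], 0], [[0, 0, -0.11], [0, 0, 0], 0], [[0, 0, -0.115], [0, 0, 0], 0], [[0, 0, -0.115], [0, 0, 0], 0], [[0, 0, -0.115], [0, 0, 0], 0], [[0, 0, -0.115], [0, 0, 0], 0], [[0, 0, -0.115], [0, 0, 0], 0]])

```text
clock: 29.7
position: [0.6246, -0.0308, 0.2509]
orientation: [-3.141, -0.002, 2.811]
wrist_force: [-0.2, 0.5, 0.7]
grip_width: 0.502
```

```bash
python3 - <<'E'
from h import *
s,im,d=snap('wf1'); print(s['clock'],s['position'],s['orientation'],s['wrist_force'],s['grip_width'])
P=cloud('wrist',d,s); c=np.array([.626,-.0308,0])
N=(np.hypot(P[...,0]-c[0],P[...,1]-c[1])<.034)&(P[...,2]>.09)&(P[...,2]<.15)
q=P[N&(P[...,2]>.13)]; print('rib',len(q),cv2.minAreaRect((q[:,:2]*1000).astype(np.float32)),np.median(q[:,2]))
T=P[N&(P[...,2]>.107)&(P[...,2]<.12)]; print('top',len(T),np.median(T[:,2]),cv2.minEnclosingCircle((P[N&(P[...,2]>.107)][:,:2]*1000).astype(np.float32)))
A=np.c_[T[:,:2]-c[:2],np.ones(len(T))]; z=T[:,2]
for _ in range(4):
    k=np.linalg.lstsq(A,z,rcond=None)[0]; r=abs(A@k-z)<.0015; A,z=A[r],z[r]
print('tilt deg',np.degrees(k[:2]),k[2])
E
```

```text
29.7 [ 0.62462758 -0.03081298  0.25089096] [-3.14107043e+00 -1.70502493e-03  2.81075282e+00] [-0.22526848  0.46685081  0.70168634] 0.501984840302112
rib 897 ((625.464599609375, -30.706357955932617), (11.981945991516113, 45.6035270690918), 72.6279067993164) 0.137053789191099
top 3076 0.11320139750118308 ((626.1307373046875, -30.462797164916992), 30.805635452270508)
tilt deg [ 0.21691042 -0.08071347] 0.11322262482421357
```

View pics/wf1.png

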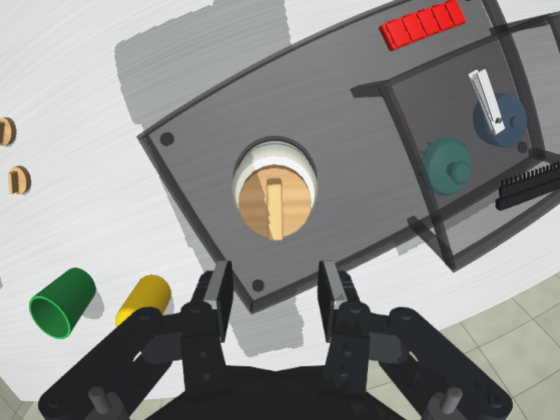

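The lid sits centred on the jar at wrist (275,203). Its rib top is at 0.137 m (14.0 mm depth), tilt is about 0.2°, and the gripper is clear.

```bash
python3 -c "
from plant import job; print(job.hand_in())"
```

```text
the job is handed in; nothing more can be done
None
```

The bamboo lid is on the white jar, screwed home to its stop, and released. I handed the job in at about 30 s.

- **Which lid:** I took the large one, which measured 61–62 mm across. The two look-alikes measured about 41 mm.
- **Backward turn:** I set the lid level on the neck at 5.7 mm depth under about 5 N and turned it anticlockwise about 30°. The force then vanished and it sank to 11.0 mm, as expected at a thread start.
- **Screwing home:** I turned it clockwise about 78–80°. It drew down to about 14 mm, and the twist levelled off at 0.37–0.39 N·m, so it was on its stop.

**Last checks after release:**
- The rib top puts the lid at 14.0 mm depth and the flat top puts it at 13.8 mm.
- The tilt is about 0.2° and the lid is centred on the jar within about 0.5 mm.
- The wrist force is zero and the gripper is clear. Nothing else looked moved in the last wrist picture, which shows only part of the scene.

**Checks that disagreed or failed:**
- The first wrist picture of the jar was taken before the arm had settled and was off by several mm. A second view was about 2 mm off. I used a later, settled pair of opposite views instead, which agreed with the lid pair.
- A check of the jar's position with the top camera found nothing, because the arm hid the jar.
- The lid ended about 1.6° off the tool's yaw, from slight slip or relaxing as I let go.

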